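# Crank down the ski glue press

### The arm

A 7-joint arm with a two-finger parallel gripper is mounted at the origin on the work surface. World frame = base frame: x ahead of the robot, y to its left, z up, the work surface at z = 0. Lengths are in mm, angles in rad, forces in N, time in s.
With the tool pointing down it reaches from about 425 to 825 mm from the base axis. Payload 3.6 kg.
Tool frame: the origin (TCP) lies on the centre line of the jaws, within the pads' length; the fingertips stand 22 mm ahead of it and the grasp point (between the pads) lies 3 mm ahead of it; z points along the fingers, y is the line along which they close (so a half turn about z gives the same grasp; the last joint's range is limited). The gripper opens to 93 mm and grips with 3 to 60 N. Pads are 15 mm wide; open, the fingers measure 128 mm over their backs; the gripper's body (75 mm by 188 mm) begins 65 mm behind the grasp point.
Start: joints at [-1.284, 0.615, -0.013, 1.423, 0.008, 1.103, -0.04], TCP at [199.988, 618.44, 240.64] pointing down, gripper open.
Joint ranges: [-3.12, 3.12], [-0.3, 2.06], [-1.34, 1.32], [0.26, 2.42], [-1.36, 4.5], [0.01, 1.98], [-2.84, 2.84]. Speed limits (rad/s): [2.79, 2.79, 3.14, 3.14, 3.14, 3.14, 3.14].

### API

Orientations are given as a unit quaternion [x, y, z, w].
In Python, from plant import * gives the robot as it stands. The module is installed in compiled form; this text tells all that it offers.
- The arm moves only by the tool drive_tool, never from a script. Its argument "deltas" is a list that holds one entry, the list of rows, each a list of 5 numbers: the closure, from -1 (fully open) to 1 (shut), then the shift along the world's x, y, z as a fraction of full scale, then the turn about the world's z as a fraction of full scale. A call has 1 to 10 rows; each row is the pose to reach, as a shift and turn from the pose commanded when the call began; what a row does not reach only later rows make up. Full scale, the value 1, is 0.15 m for a shift and pi/2 rad for a turn. A row lasts 1/10 s, in which the tool goes at most 50 mm and 8.59 degrees, less where a joint would pass 70% of its speed; a pose out of reach is approached as far as the arm can. A call with a number of a shift or a turn outside -1 to 1 is refused whole. A call with a gripper value outside its range is refused whole. The fingers move at their own pace and stop on an object; "squeeze" is the grip in N (left out, the last holds). Time passes only in rows, so rows that repeat a pose let the fingers close. It gives the time, the measured TCP pose, the force, the opening and the grip force at its end, in the units of the state.
- state(): the state, without advancing time (a new reading comes with each control period).
- camera(name): name is "scene" or "top" or "wrist"; returns the picture (480x640x3 uint8, red, green, blue); there is no depth.
- get_calibration(name): a dict with "vfov" (degrees; the focal length in pixels is half the picture's height over the tangent of half this angle, whatever the lens; pixels are square), "cx", "cy" (the principal point, pixels), "k1" (the pictures are not rectified: a ray, as slopes to the right and down, at radius r is drawn at 1 + k1 r^2 times it, then the intrinsics apply), "extrinsics" (4x4, takes a point from camera to world coordinates). Camera axes: x right, y up, looking along -z (the intrinsics and any distortion apply to the point x, -y, -z); pixel columns grow to the right and rows downward; lengths in mm; the calibration is good to about 2 mm. A picture is of the moment at which its call begins: read the wrist's pose just before it. get_calibration takes no time and is no camera call; for the wrist camera it gives the pose at the moment of the call.
- close_job(): hands the job in; it is judged then, once.
The state is a dict: "time": time; "joint_pos": joint angles; "joint_vel": joint speeds; "effort": joint torques, N m; "ee_pos": TCP position; "ee_rot": TCP orientation; "wrist_force": force on the tool from outside, world axes, zero at the start; "wrist_torque": the same for the moment, N m; "width": finger opening in mm; "grasp_force": force on a finger pad.
Only numpy, scipy, OpenCV 4.12 (cv2) and the standard library are available. Lean on these libraries where they do the work, as an engineer would, in place of code of your own. Each camera call takes 0.05 s, during which the arm holds its last target. There are 200 camera calls.

### The job

The tail of a ski lies in the glue press. Fit the larger crank, the one with the square hole, all the way down onto the square top end of the press screw and wind it clockwise (seen from above) by its upright grip, a little over one and a half turns, until the pad is pressed down firmly on the ski. Leave the crank sitting on the screw, let go, and leave the smaller crank where it lies.

Things in the scene. Friction and masses are not known exactly. Their poses are not given: they have to be found in the camera images.
- crank: Larger of two loose steel cranks, flat on the bench, 0.4 kg. Hub: 36 mm square block, 45 high, 22 mm square hole right through. Arm along +x, 20 wide, top at 10 mm. Upright wooden grip 24 mm thick, from 13 to 73 mm up, 95 mm from the hub axis; it spins freely, so hold it firmly while winding. Origin: hole axis at the underside; z up; x, y square to the hub's sides. Grasp the hub across y.
- spindle_top (a point): Tip of the upright screw in the teal press's bridge, 174 mm above the bench; turns with the screw. Below: nose 14 mm high tapering out from 6 to 18 mm, 18 mm square 30 high, then a collar 34 mm wide, its top 44 mm below the tip, 20 above the bridge; the crank's underside rests there when home, in any quarter turn, with 2 mm side play and 14 deg turning play. z up; x, y square to the flats.
- screw (a joint): Turn of the press screw in rad, growing clockwise seen from above; starts at 3 to 5.5. Each turn lowers the rubber pad under the bridge by 8 mm: it touches the ski at 12.0, is well pressed from 12.5, and stops dead at 16.0. Friction of 0.2 N m resists; it stays where left.
- small_crank: The other crank, to be left alone: steel with a wooden grip too, but smaller, with a round hub 28 mm wide, 30 mm high, with a 10 mm round hole; grip 58 mm from the hub, its top 42 mm up. Flat on the bench. Origin: hub axis at the underside; arm along x.

How it is judged:
By the outcome, as a careful person would: the job done as asked, in the order asked, and still so for the second after the job is handed in, with the robot touching nothing.
It also fails if it takes over 72 s, if anything falls off the work surface, if the arm or the gripper's body presses on something with over 40 N, if the wrist force passes 120 N, or if a joint passes its speed limit or range.

## Working session

There is one attempt and no reset: what is moved stays moved. The work goes in short steps, Python scripts to look and compute and a tool call to move; the robot and the scene stay as the last step left them, time stands still between calls to the robot, and variables do not carry over. Pictures are saved under pics/ and viewed, at most 10 in all, crops included, and the job is handed in when it is done.

Besides the shell and the picture viewer there is one more tool, called as name(argument=value, ...), one argument or row to a line, values as JSON. drive_tool: Moves the arm, as the interface text tells. Its arguments: {"type":"object","properties":{"deltas":{"type":"array","items":{"type":"array","items":{"type":"array","items":{"type":"number"}}}},"squeeze":{"type":"number"}},"required":["deltas"]}

```bash
mkdir -p pics; cat > h.py <<'E'
from plant import *
import numpy as np, cv2
def ray(cal,u,v):
    f=240/np.tan(np.radians(cal["vfov"])/2)
    K=np.array([[f,0,cal["cx"]],[0,f,cal["cy"]],[0,0,1]])
    d=np.array([(u-cal["cx"])/f,(v-cal["cy"])/f]);p=d.copy()
    for _ in range(30): p=d/(1+cal["k1"]*(p@p))
    E=np.array(cal["extrinsics"]);r=E[:3,:3]@np.array([p[0],-p[1],-1]);return E[:3,3],r/np.linalg.norm(r)
def onz(cal,u,v,z):
    o,r=ray(cal,u,v);return o+r*(z-o[2])/r[2]
def tri(c1,p1,c2,p2):
    o,r=ray(c1,*p1);q,s=ray(c2,*p2)
    t=np.linalg.lstsq(np.c_[r,-s],q-o,rcond=None)[0]
    a=o+r*t[0];b=q+s*t[1];return (a+b)/2,np.linalg.norm(a-b)
def proj(cal,P):
    E=np.array(cal["extrinsics"]);q=E[:3,:3].T@(np.array(P)-E[:3,3]);f=240/np.tan(np.radians(cal["vfov"])/2)
    s=np.array([q[0],-q[1]])/-q[2];s=s*(1+cal["k1"]*(s@s));return s*f+[cal["cx"],cal["cy"]]
def snap(n,fn):
    c=get_calibration(n);im=camera(n);cv2.imwrite(fn,cv2.cvtColor(im,cv2.COLOR_RGB2BGR));return c,im
E
python3 - <<'E'
from h import *
for n in("scene","top"):
    c,im=snap(n,f"pics/{n}0.png");print(n,c)
s=state();print(s["ee_pos"],s["ee_rot"],s["time"])
E
```

```text
scene {'vfov': 43.94427401519932, 'cx': 330.0529170261777, 'cy': 236.62911366022607, 'k1': -0.10416906807288973, 'extrinsics': array([[ 5.50860511e-01, -7.05005658e-01,  4.46676304e-01,
         1.01436977e+03],
       [ 8.34577022e-01,  4.61581373e-01, -3.00705554e-01,
        -3.17565833e+02],
       [ 5.82165535e-03,  5.38432594e-01,  8.42648473e-01,
         1.02791907e+03],
       [ 0.00000000e+00,  0.00000000e+00,  0.00000000e+00,
         1.00000000e+00]])}
top {'vfov': 56.270911635139804, 'cx': 316.13154097116274, 'cy': 235.28482960763196, 'k1': -0.043287780942677004, 'extrinsics': array([[ 3.15436019e-02,  9.98206827e-01, -5.08736796e-02,
         4.59910460e+02],
       [-9.99498940e-01,  3.13691320e-02, -4.22448272e-03,
        -1.49241853e+00],
       [-2.62104432e-03,  5.09814442e-02,  9.98696161e-01,
         1.08406893e+03],
       [ 0.00000000e+00,  0.00000000e+00,  0.00000000e+00,
         1.00000000e+00]])}
[199.78411458 617.84596175 239.60844449] [ 1.55710717e-01  9.87802023e-01 -1.14247425e-03 -1.77322927e-04] 0.1
```

View pics/scene0.png

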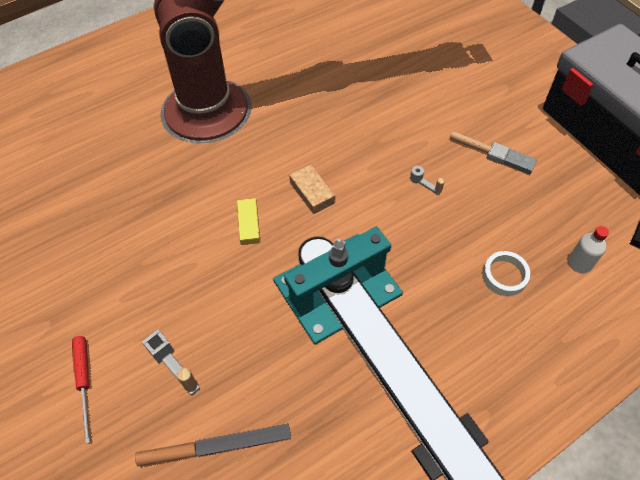

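View pics/top0.png

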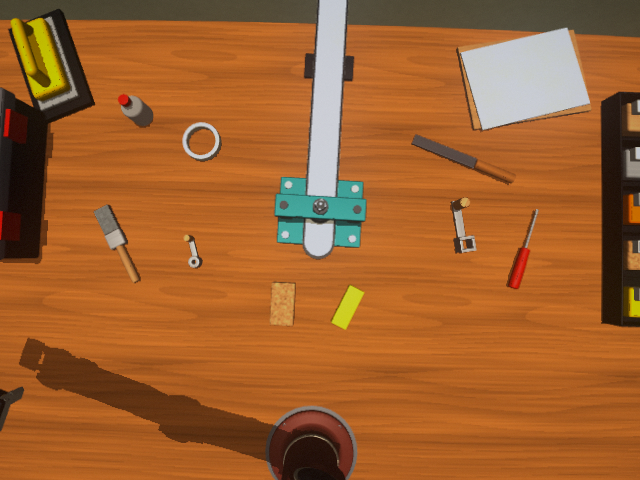

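The scene view shows the large crank (hub ~157,344, grip ~188,378) and the press with its screw tip ~(339,243). In the top view the hub is at ~(466,243), the grip at ~(463,203) and the screw at ~(320,206). The small crank is on the left.

```bash
python3 - <<'E'
from h import *
S=get_calibration("scene");T=get_calibration("top")
for n,a,b in(("hubtop",(155,342),(466,243)),("grip",(184,372),(464,202)),("tip",(339,241),(320,206))):
    print(n,tri(S,a,T,b))
print("hub z45",onz(S,155,342,45),onz(T,466,243,45)); print("grip73",onz(S,184,372,73),onz(T,464,202,73)); print("tip174",onz(S,339,241,174),onz(T,320,206,174))
a=cv2.imread("pics/scene0.png")[320:400,130:210];b=cv2.imread("pics/top0.png")[185:265,425:505];
c=cv2.imread("pics/scene0.png")[225:285,310:370];d=cv2.imread("pics/top0.png")[180:240,290:350]
r=lambda i:cv2.resize(i,(300,300),interpolation=cv2.INTER_CUBIC)
cv2.imwrite("pics/crops.png",np.vstack([np.hstack([r(a),r(b)]),np.hstack([r(c),r(d)])]))
E
```

```text
hubtop (array([ 505.66691949, -349.11284945,   38.51399447]), np.float64(2.0368034171452805))
grip (array([ 598.10110026, -330.82528635,   71.74034786]), np.float64(0.976874790659106))
tip (array([569.03417388,  -1.75041994, 159.77977352]), np.float64(4.4575481560385555))
hub z45 [ 508.40492797 -349.77579181   45.        ] [ 505.83179828 -346.00710878   45.        ]
grip73 [ 598.92366936 -330.38843237   73.        ] [ 597.71495217 -330.86771538   73.        ]
tip174 [577.37163674  -4.98952062 174.        ] [566.23287804  -3.63636045 174.        ]
```

View pics/crops.png

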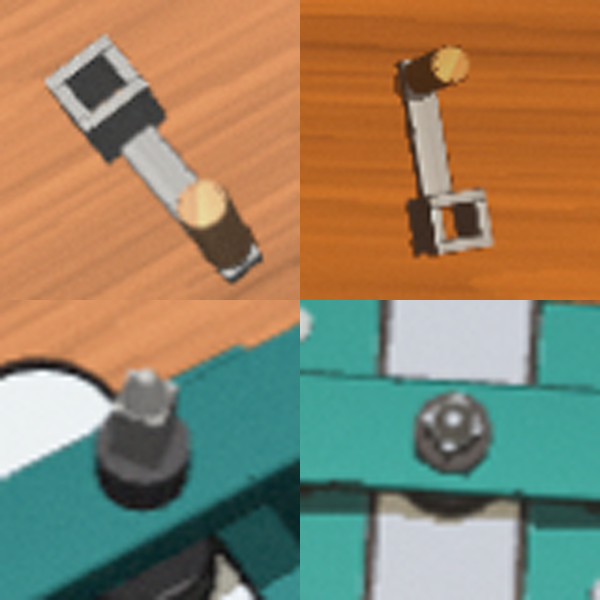

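```bash
python3 - <<'E'
from h import *
S=get_calibration("scene");T=get_calibration("top");W=get_calibration("wrist")
for n,a,b in(("hubtop",(156.1,342.1),(468.5,243.7)),("grip",(184.1,374.1),(465.3,202.1)),("tip",(339,239.4),(320.4,203.8))):
    print(n,tri(S,a,T,b))
print(W)
E
```

```text
hubtop (array([ 505.8292074 , -350.69512964,   40.82674961]), np.float64(5.583181846562475))
grip (array([ 599.11716213, -333.64926269,   68.10942587]), np.float64(3.909462806257375))
tip (array([571.99072405,  -3.05502962, 170.07597856]), np.float64(2.9421354990691984))
{'vfov': 63.91786777190474, 'cx': 324.05574198199196, 'cy': 238.93839747406446, 'k1': -0.028637115701265346, 'extrinsics': array([[ 3.08982791e-01, -9.20011655e-01, -2.41056405e-01,
         1.32032538e+02],
       [ 9.51064838e-01,  2.98278426e-01,  8.06576371e-02,
         6.39403774e+02],
       [-2.30404111e-03, -2.54182093e-01,  9.67153636e-01,
         3.83855923e+02],
       [ 0.00000000e+00,  0.00000000e+00,  0.00000000e+00,
         1.00000000e+00]])}
```

drive_tool(
  deltas=[
    [[-1, 0.33, -0.33, 0.05, 0], [-1, 0.66, -0.66, 0.1, 0], [-1, 1, -1, 0.13, 0], [-1, 1, -1, 0.13, 0]],
  ],
)

```text
time: 0.5
ee_pos: [341.8, 475.9, 258.9]
ee_rot: [0.156, 0.988, -0.0, -0.0]
wrist_force: [1.0, -0.0, 0.8]
width: 93.0
grasp_force: 0.0
```

drive_tool(
  deltas=[
    [[-1, 0.33, -0.33, 0.05, 0], [-1, 0.66, -0.66, 0.1, 0], [-1, 1, -1, 0.13, 0], [-1, 1, -1, 0.13, 0]],
  ],
)

```text
time: 0.9
ee_pos: [482.5, 335.1, 277.5]
ee_rot: [0.156, 0.988, -0.0, -0.0]
wrist_force: [0.8, -0.3, -0.4]
width: 93.1
grasp_force: 0.0
```

drive_tool(
  deltas=[
    [[-1, 0, -0.33, 0.05, 0], [-1, 0, -0.66, 0.1, 0], [-1, 0, -1, 0.13, 0], [-1, 0, -1, 0.13, 0]],
  ],
)

```text
time: 1.3
ee_pos: [482.7, 177.8, 297.8]
ee_rot: [0.162, 0.987, -0.003, 0.001]
wrist_force: [0.8, 1.0, 0.5]
width: 92.7
grasp_force: 0.0
```

drive_tool(
  deltas=[
    [[-1, 0, -0.33, 0, 0], [-1, 0, -0.66, 0, 0], [-1, 0, -1, 0, 0], [-1, 0, -1, 0, 0], [-1, 0, -1, 0, 0]],
  ],
)

```text
time: 1.8
ee_pos: [481.4, 35.9, 296.9]
ee_rot: [0.157, 0.988, 0.0, -0.0]
wrist_force: [-0.5, 0.8, -0.4]
width: 93.3
grasp_force: 0.0
```

```bash
python3 - <<'E'
from h import *
c,im=snap("wrist","pics/w1.png")
p=proj(c,[571,-3,174]);print(p)
x,y=(int(v) for v in p);b=cv2.imread("pics/w1.png")
x0,y0=max(0,x-75),max(0,y-75);print(x0,y0)
cv2.imwrite("pics/w1c.png",cv2.resize(b[y0:y0+150,x0:x0+150],(600,600),interpolation=cv2.INTER_CUBIC))
np.save("w1.npy",c["extrinsics"])
E
```

```text
[313.55889857 359.98359402]
238 284
```

View pics/w1c.png

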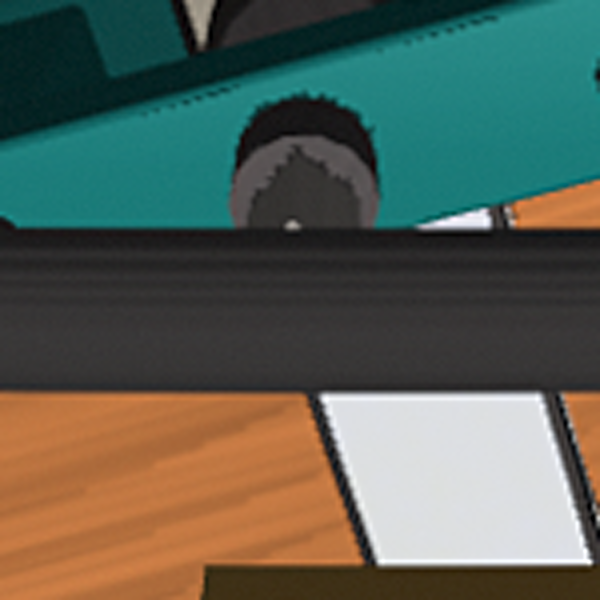

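The finger bar hides the screw tip, which sits at about (311,340). I'll move the tool further out so the tip clears it.

drive_tool(
  deltas=[
    [[-1, 0.3, -0.1, 0, 0], [-1, 0.6, -0.2, 0, 0], [-1, 0.73, -0.25, 0, 0], [-1, 0.73, -0.25, 0, 0], [-1, 0.73, -0.25, 0, 0]],
  ],
)

```text
time: 2.35
ee_pos: [590.6, 1.8, 296.2]
ee_rot: [0.154, 0.988, 0.0, -0.001]
wrist_force: [0.3, 0.7, 0.3]
width: 92.9
grasp_force: 0.0
```

```bash
python3 - <<'E'
from h import *
c,im=snap("wrist","pics/w2.png")
p=proj(c,[571,-3,174]);print(p)
x,y=(int(v) for v in p);b=cv2.imread("pics/w2.png")
x0,y0=max(0,x-50),max(0,y-50);print(x0,y0)
cv2.imwrite("pics/w2c.png",cv2.resize(b[y0:y0+100,x0:x0+100],(600,600),interpolation=cv2.INTER_CUBIC))
np.save("w2.npy",c["extrinsics"])
E
```

```text
[310.07398125 217.36537162]
260 167
```

View pics/w2c.png

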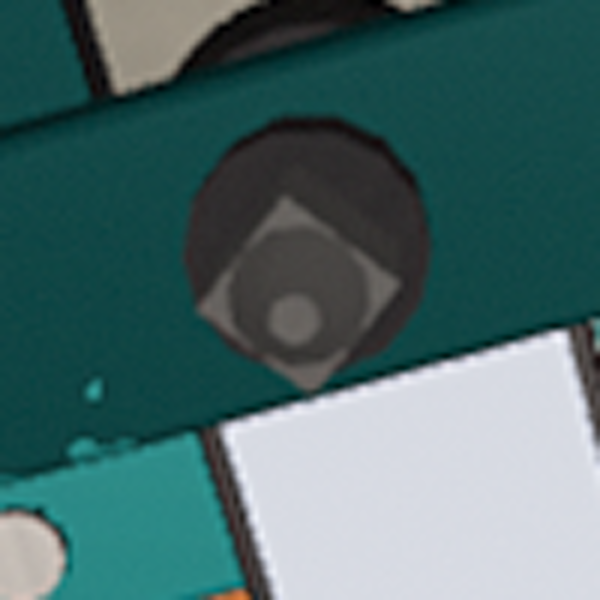

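The wrist crop shows the square's corners at crop pixels (289,193), (402,284), (311,390) and (197,310). The tip disc is at (293,320).

```bash
python3 - <<'E'
from h import *
c=get_calibration("wrist");c["extrinsics"]=np.load("w2.npy")
g=lambda u,v,z:onz(c,260+u/6-.4,167+v/6-.4,z)
print("tip",g(293,320,174))
P=np.array([g(*p,160) for p in((289,193),(402,284),(311,390),(197,310))]);print(P.round(1),P.mean(0))
for i in range(4):
    d=P[(i+1)%4]-P[i];print(np.linalg.norm(d),np.degrees(np.arctan2(d[1],d[0])))
# bias of wrist vs tool
print(state()["ee_pos"],state()["time"])
E
```

```text
tip [572.40071055  -4.68648493 174.        ]
[[559.8  -1.6 160. ]
 [574.8   8.1 160. ]
 [584.2  -6.8 160. ]
 [570.2 -17.1 160. ]] [572.23104714  -4.32571556 160.        ]
17.883026440564368 32.91544076142973
17.61385057846238 -57.95416133565919
17.35724839017921 -143.79319372012606
18.610578036863245 123.79932007642725
[590.15496334   1.76724251 296.6872384 ] 2.4
```

drive_tool(
  deltas=[
    [[-1, 0.0, -0.33, 0, 0.09], [-1, 0, -0.66, 0, 0.18], [-1, 0, -1, 0, 0.27], [-1, 0, -1, 0, 0.32], [-1, 0, -1, 0, 0.32]],
  ],
)

```text
time: 2.9
ee_pos: [590.0, -151.1, 297.5]
ee_rot: [-0.094, 0.996, 0.0, -0.0]
wrist_force: [0.8, 0.9, -0.9]
width: 93.2
grasp_force: 0.0
```

drive_tool(
  deltas=[
    [[-1, 0.0, -0.33, 0, 0], [-1, 0, -0.66, 0, 0], [-1, 0, -1, 0, 0], [-1, 0, -1, 0, 0], [-1, 0, -1, 0, 0]],
  ],
)

```text
time: 3.4
ee_pos: [591.3, -298.9, 297.0]
ee_rot: [-0.095, 0.996, 0.001, 0.0]
wrist_force: [0.3, 0.2, 0.5]
width: 93.1
grasp_force: 0.0
```

drive_tool(
  deltas=[
    [[-1, -0.1, -0.2, -0.1, 0], [-1, -0.2, -0.34, -0.2, 0], [-1, -0.2, -0.34, -0.33, 0], [-1, -0.2, -0.34, -0.33, 0], [-1, -0.2, -0.34, -0.33, 0]],
  ],
)

```text
time: 3.9
ee_pos: [563.0, -347.6, 248.2]
ee_rot: [-0.097, 0.995, 0.001, 0.001]
wrist_force: [1.2, -0.0, 0.8]
width: 92.9
grasp_force: 0.0
```

```bash
python3 - <<'E'
from h import *
c,im=snap("wrist","pics/w3.png")
print(proj(c,[506,-350,45]),proj(c,[599,-332,73]),state()["ee_pos"],state()["ee_rot"])
np.save("w3.npy",c["extrinsics"])
E
```

```text
[333.63281418 155.07910153] [333.53014633 267.03463616] [ 563.22387693 -348.39346372  248.84318206] [-9.71337029e-02  9.95270429e-01  4.42642138e-04  1.27295854e-03]
```

View pics/w3.png

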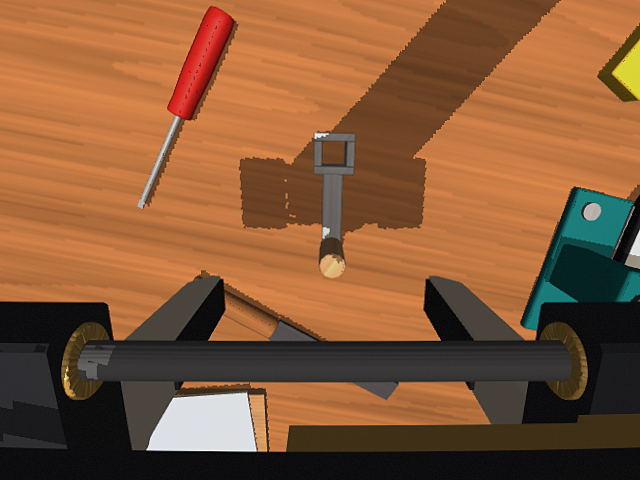

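The wrist view shows the hub hole centred at about (334.5,151) and the grip top at about (332,266). The hub edges line up with the image axes.

```bash
python3 - <<'E'
from h import *
c=get_calibration("wrist");c["extrinsics"]=np.load("w3.npy")
h=onz(c,334.5,151,45);g=onz(c,332,266,73);d=g-h
print(h,g,np.hypot(*d[:2]),np.degrees(np.arctan2(d[1],d[0])))
q=[onz(c,*p,45) for p in((315,133.5),(354,133.5))];e=q[1]-q[0];print(np.linalg.norm(e),np.degrees(np.arctan2(e[1],e[0])))
E
```

```text
[ 502.3951417  -349.94895777   45.        ] [ 598.3204687  -333.50374068   73.        ] 97.32478371479813 9.728086447448687
34.031492608152035 101.11414415266704
```

drive_tool(
  deltas=[
    [[-1, -0.2, 0, -0.2, 0], [-1, -0.39, -0.01, -0.5, 0], [-1, -0.39, -0.01, -0.8, 0], [-1, -0.39, -0.01, -0.9, 0], [-1, -0.39, -0.01, -0.9, 0]],
  ],
)

```text
time: 4.45
ee_pos: [502.7, -350.9, 111.1]
ee_rot: [-0.096, 0.995, 0.002, -0.001]
wrist_force: [0.2, -0.3, -0.1]
width: 93.0
grasp_force: 0.0
```

drive_tool(
  deltas=[
    [[-1, 0, 0, -0.25, 0], [-1, 0, 0, -0.54, 0], [-1, 0, 0, -0.54, 0], [0.3, 0, 0, -0.54, 0], [1, 0, 0, -0.54, 0], [1, 0, 0, -0.54, 0], [1, 0, 0, -0.54, 0], [1, 0, 0, -0.54, 0], [1, 0, 0, -0.54, 0], [1, 0, 0, -0.54, 0]],
  ],
  squeeze=35,
)

```text
time: 5.45
ee_pos: [502.5, -353.2, 31.7]
ee_rot: [-0.095, 0.996, -0.0, -0.0]
wrist_force: [-0.4, 0.4, 0.4]
width: 41.8
grasp_force: 1.5
```

drive_tool(
  deltas=[
    [[1, 0, 0, 0, 0], [1, 0, 0, 0, 0], [1, 0, 0, 0, 0], [1, 0, 0, 0, 0], [1, 0, 0, 0, 0]],
  ],
  squeeze=50,
)

```text
time: 5.95
ee_pos: [502.1, -351.9, 31.5]
ee_rot: [-0.095, 0.995, 0.001, -0.001]
wrist_force: [-3.0, 3.5, 5.2]
width: 35.6
grasp_force: 50.0
```

drive_tool(
  deltas=[
    [[1, 0, 0, 0.15, 0], [1, 0, 0, 0.35, 0], [1, 0, 0, 0.6, 0], [1, 0, 0, 0.8, 0], [1, 0, 0, 1, 0], [1, 0, 0, 1, 0]],
  ],
)

```text
time: 6.55
ee_pos: [505.0, -356.3, 185.2]
ee_rot: [-0.094, 0.996, -0.004, 0.004]
wrist_force: [0.9, -0.5, -4.9]
width: 35.6
grasp_force: 50.0
```

drive_tool(
  deltas=[
    [[1, 0.05, 0.15, 0.15, 0.05], [1, 0.15, 0.4, 0.3, 0.1], [1, 0.22, 0.65, 0.37, 0.17], [1, 0.22, 0.9, 0.37, 0.22], [1, 0.22, 1, 0.37, 0.25], [1, 0.22, 1, 0.37, 0.25]],
  ],
)

```text
time: 7.15
ee_pos: [535.3, -199.8, 234.8]
ee_rot: [-0.29, 0.957, 0.002, -0.001]
wrist_force: [0.3, -0.1, -5.2]
width: 36.0
grasp_force: 50.0
```

drive_tool(
  deltas=[
    [[1, 0.05, 0.15, 0, 0], [1, 0.15, 0.4, 0, 0], [1, 0.22, 0.65, 0, 0], [1, 0.22, 0.9, 0, 0], [1, 0.22, 1, 0, 0], [1, 0.22, 1, 0, 0], [1, 0.22, 1, 0, 0], [1, 0.22, 1, 0, 0]],
  ],
)

```text
time: 7.95
ee_pos: [568.4, -57.2, 236.6]
ee_rot: [-0.285, 0.959, -0.001, -0.001]
wrist_force: [0.6, -0.0, -4.5]
width: 35.5
grasp_force: 50.0
```

```bash
python3 - <<'E'
from h import *
p=[];a=[]
for _ in range(1):
    s=state();x,y,z,w=s["ee_rot"];print(s["ee_pos"],2*np.degrees(np.arctan2(y,x))-180,s["joint_pos"],s["wrist_force"],s["wrist_torque"])
E
```

```text
[568.35338675 -57.15849817 236.56278335] 33.07062291991508 [ 0.12789603  0.49701668 -0.10393007  1.66211609  0.06276737  0.98628708
  2.14975398] [ 0.63305986 -0.04020189 -4.4914027 ] [-0.02674258  0.07205938 -0.01265434]
```

drive_tool(
  deltas=[
    [[1, 0.01, 0.15, -0.02, 0.005], [1, 0.02, 0.3, -0.04, 0.005], [1, 0.02, 0.34, -0.04, 0.005], [1, 0.02, 0.34, -0.04, 0.005], [1, 0.02, 0.34, -0.04, 0.005], [1, 0.02, 0.34, -0.04, 0.005]],
  ],
)

```text
time: 8.55
ee_pos: [571.7, -4.7, 231.2]
ee_rot: [-0.289, 0.957, -0.001, -0.0]
wrist_force: [-0.2, -1.0, -4.6]
width: 35.7
grasp_force: 50.0
```

```bash
python3 - <<'E'
from h import *
S,im=snap("scene","pics/s2.png");T,im=snap("top","pics/t2.png")
s=state();x,y,z,w=s["ee_rot"];print(s["ee_pos"],2*np.degrees(np.arctan2(y,x))-180,s["width"])
G=[572.2+95*np.cos(.588),-4.5+95*np.sin(.588),s["ee_pos"][2]-31.5+73]
a=proj(S,G);b=proj(T,G);print(a,b)
def cr(f,p):
    i=cv2.imread(f);x,y=int(p[0])-60,int(p[1])-60;print(x,y);return cv2.resize(i[y:y+120,x:x+120],(400,400),interpolation=cv2.INTER_CUBIC)
cv2.imwrite("pics/c2.png",np.hstack([cr("pics/s2.png",a),cr("pics/t2.png",b)]))
E
```

```text
[571.60758542  -3.82031324 231.20289106] 33.697410720875354 35.84268166218145
[395.97975122 224.72837718] [293.45919236 152.69259263]
335 164
233 92
```

View pics/c2.png

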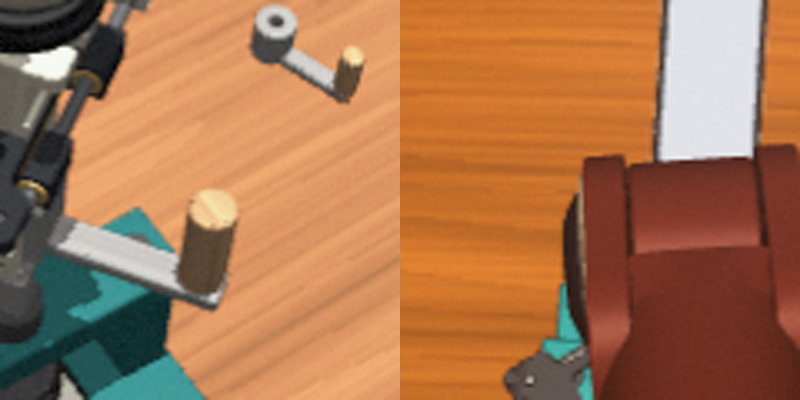

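The scene crop shows the grip top at about (399,227), against (396,225) predicted. The crank is held level.

```bash
python3 - <<'E'
from h import *
S=get_calibration("scene")
p=onz(S,398.9,227,272.7);t=np.array([571.6,-4.3]);d=p[:2]-t;print(p,np.hypot(*d),np.degrees(np.arctan2(d[1],d[0])))
print(onz(S,398.9-.4,227-.4,272.7))
E
```

```text
[657.03044411  49.4351919  272.7       ] 100.92488112216789 32.16962496350266
[656.1091407   49.36410351 272.7       ]
```

drive_tool(
  deltas=[
    [[1, -0.009, -0.009, -0.05, 0], [1, -0.009, -0.009, -0.1, 0], [1, -0.009, -0.009, -0.15, 0], [1, -0.009, -0.009, -0.2, 0], [1, -0.009, -0.009, -0.23, 0], [1, -0.009, -0.009, -0.25, 0], [1, -0.009, -0.009, -0.25, 0]],
  ],
)

```text
time: 9.35
ee_pos: [570.0, -3.5, 193.1]
ee_rot: [-0.291, 0.957, 0.0, -0.0]
wrist_force: [-0.0, -0.0, -3.6]
width: 35.6
grasp_force: 50.0
```

drive_tool(
  deltas=[
    [[1, 0, 0, -0.02, 0], [1, 0, 0, -0.04, 0], [1, 0, 0, -0.06, 0], [1, 0, 0, -0.07, 0], [1, 0, 0, -0.07, 0]],
  ],
)

```text
time: 9.85
ee_pos: [570.4, -3.8, 182.9]
ee_rot: [-0.291, 0.957, -0.0, 0.0]
wrist_force: [0.3, -0.2, -5.0]
width: 35.7
grasp_force: 50.0
```

drive_tool(
  deltas=[
    [[1, 0, 0, -0.03, 0], [1, 0, 0, -0.06, 0], [1, 0, 0, -0.09, 0], [1, 0, 0, -0.12, 0], [1, 0, 0, -0.135, 0], [1, 0, 0, -0.135, 0]],
  ],
)

```text
time: 10.45
ee_pos: [570.2, -3.8, 162.3]
ee_rot: [-0.291, 0.957, -0.0, -0.0]
wrist_force: [1.3, -2.5, -4.4]
width: 35.8
grasp_force: 50.0
```

drive_tool(
  deltas=[
    [[1, 0, 0, -0.01, 0], [1, 0, 0, -0.015, 0], [1, 0, 0, -0.015, 0], [1, 0, 0, -0.015, 0]],
  ],
)

```text
time: 10.85
ee_pos: [570.4, -3.7, 161.5]
ee_rot: [-0.291, 0.957, -0.0, 0.0]
wrist_force: [-1.1, -2.7, 4.1]
width: 35.7
grasp_force: 50.0
```

drive_tool(
  deltas=[
    [[0, 0, 0, 0, 0], [-0.2, 0, 0, 0, 0], [-0.2, 0, 0, 0, 0], [-0.2, 0, 0, 0, 0], [-0.2, 0, 0, 0, 0]],
  ],
)

```text
time: 11.35
ee_pos: [570.3, -3.2, 160.5]
ee_rot: [-0.291, 0.957, 0.0, 0.0]
wrist_force: [-0.5, 0.4, 0.1]
width: 55.7
grasp_force: 0.0
```

drive_tool(
  deltas=[
    [[-0.2, 0, 0, 0.1, 0], [-1, 0, 0, 0.3, 0], [-1, 0, 0, 0.6, 0], [-1, 0.2, 0.13, 0.65, 0], [-1, 0.4, 0.26, 0.65, 0], [-1, 0.54, 0.345, 0.65, 0], [-1, 0.54, 0.345, 0.65, 0], [-1, 0.54, 0.345, 0.65, 0]],
  ],
)

```text
time: 12.15
ee_pos: [650.7, 48.1, 257.4]
ee_rot: [-0.291, 0.957, -0.0, -0.001]
wrist_force: [0.2, 0.1, -0.6]
width: 92.9
grasp_force: 0.0
```

drive_tool(
  deltas=[
    [[-1, 0, 0, -0.15, 0], [-1, 0, 0, -0.3, 0], [-1, 0, 0, -0.4, 0], [-1, 0, 0, -0.5, 0], [-1, 0, 0, -0.5, 0]],
  ],
)

```text
time: 12.65
ee_pos: [648.7, 46.5, 181.0]
ee_rot: [-0.29, 0.957, 0.0, -0.003]
wrist_force: [0.2, -0.0, 0.3]
width: 93.1
grasp_force: 0.0
```

drive_tool(
  deltas=[
    [[0, 0, 0, 0, 0], [0, 0, 0, 0, 0], [0.3, 0, 0, 0, 0], [0.7, 0, 0, 0, 0], [1, 0, 0, 0, 0], [1, 0, 0, 0, 0], [1, 0, 0, 0, 0], [1, 0, 0, 0, 0], [1, 0, 0, 0, 0], [1, 0, 0, 0, 0]],
  ],
  squeeze=40,
)

```text
time: 13.65
ee_pos: [651.1, 48.5, 183.1]
ee_rot: [-0.291, 0.957, 0.0, -0.0]
wrist_force: [-0.1, 0.3, 0.7]
width: 23.6
grasp_force: 40.0
```

```bash
python3 - <<'E'
import numpy as np
for a0 in(33.7,-56.3,-146.3,123.7):
    a=np.radians(a0-9*np.arange(11));d=95*np.c_[np.cos(a),np.sin(a)];d=(d-d[0])[1:]/150
    print(a0,"[["+", ".join(f"[1, {x:.3f}, {y:.3f}, 0, 0]" for x,y in d)+"]]")
from plant import state;print(state()["joint_pos"])
E
```

```text
33.7 [[[1, 0.048, -0.087, 0, 0], [1, 0.083, -0.180, 0, 0], [1, 0.102, -0.278, 0, 0], [1, 0.106, -0.377, 0, 0], [1, 0.094, -0.476, 0, 0], [1, 0.067, -0.571, 0, 0], [1, 0.025, -0.661, 0, 0], [1, -0.030, -0.744, 0, 0], [1, -0.097, -0.817, 0, 0], [1, -0.176, -0.878, 0, 0]]]
-56.3 [[[1, -0.087, -0.048, 0, 0], [1, -0.180, -0.083, 0, 0], [1, -0.278, -0.102, 0, 0], [1, -0.377, -0.106, 0, 0], [1, -0.476, -0.094, 0, 0], [1, -0.571, -0.067, 0, 0], [1, -0.661, -0.025, 0, 0], [1, -0.744, 0.030, 0, 0], [1, -0.817, 0.097, 0, 0], [1, -0.878, 0.176, 0, 0]]]
-146.3 [[[1, -0.048, 0.087, 0, 0], [1, -0.083, 0.180, 0, 0], [1, -0.102, 0.278, 0, 0], [1, -0.106, 0.377, 0, 0], [1, -0.094, 0.476, 0, 0], [1, -0.067, 0.571, 0, 0], [1, -0.025, 0.661, 0, 0], [1, 0.030, 0.744, 0, 0], [1, 0.097, 0.817, 0, 0], [1, 0.176, 0.878, 0, 0]]]
123.7 [[[1, 0.087, 0.048, 0, 0], [1, 0.180, 0.083, 0, 0], [1, 0.278, 0.102, 0, 0], [1, 0.377, 0.106, 0, 0], [1, 0.476, 0.094, 0, 0], [1, 0.571, 0.067, 0, 0], [1, 0.661, 0.025, 0, 0], [1, 0.744, -0.030, 0, 0], [1, 0.817, -0.097, 0, 0], [1, 0.878, -0.176, 0, 0]]]
[-0.04619404  0.67490263 -0.10826605  1.48321409  0.08064925  0.98814948
  1.98607759]
```

drive_tool(
  deltas=[
    [[1, 0.048, -0.087, 0, 0], [1, 0.083, -0.18, 0, 0], [1, 0.102, -0.278, 0, 0], [1, 0.106, -0.377, 0, 0], [1, 0.094, -0.476, 0, 0], [1, 0.067, -0.571, 0, 0], [1, 0.025, -0.661, 0, 0], [1, -0.03, -0.744, 0, 0], [1, -0.097, -0.817, 0, 0], [1, -0.176, -0.878, 0, 0]],
  ],
)

```text
time: 14.65
ee_pos: [625.5, -83.8, 183.7]
ee_rot: [-0.291, 0.957, -0.0, 0.002]
wrist_force: [-1.0, 4.4, 0.8]
width: 23.8
grasp_force: 40.0
```

drive_tool(
  deltas=[
    [[1, -0.087, -0.048, 0, 0], [1, -0.18, -0.083, 0, 0], [1, -0.278, -0.102, 0, 0], [1, -0.377, -0.106, 0, 0], [1, -0.476, -0.094, 0, 0], [1, -0.571, -0.067, 0, 0], [1, -0.661, -0.025, 0, 0], [1, -0.744, 0.03, 0, 0], [1, -0.817, 0.097, 0, 0], [1, -0.878, 0.176, 0, 0]],
  ],
)

```text
time: 15.65
ee_pos: [494.0, -61.7, 184.1]
ee_rot: [-0.289, 0.957, -0.004, 0.002]
wrist_force: [-0.8, -4.1, 2.4]
width: 23.4
grasp_force: 40.0
```

drive_tool(
  deltas=[
    [[1, -0.048, 0.087, 0, 0], [1, -0.083, 0.18, 0, 0], [1, -0.102, 0.278, 0, 0], [1, -0.106, 0.377, 0, 0], [1, -0.094, 0.476, 0, 0], [1, -0.067, 0.571, 0, 0], [1, -0.025, 0.661, 0, 0], [1, 0.03, 0.744, 0, 0], [1, 0.097, 0.817, 0, 0], [1, 0.176, 0.878, 0, 0]],
  ],
)

```text
time: 16.65
ee_pos: [520.6, 75.0, 183.5]
ee_rot: [-0.291, 0.957, -0.001, 0.0]
wrist_force: [-1.2, -2.6, 4.0]
width: 23.6
grasp_force: 40.0
```

drive_tool(
  deltas=[
    [[1, 0.087, 0.048, 0, 0], [1, 0.18, 0.083, 0, 0], [1, 0.278, 0.102, 0, 0], [1, 0.377, 0.106, 0, 0], [1, 0.476, 0.094, 0, 0], [1, 0.571, 0.067, 0, 0], [1, 0.661, 0.025, 0, 0], [1, 0.744, -0.03, 0, 0], [1, 0.817, -0.097, 0, 0], [1, 0.878, -0.176, 0, 0]],
  ],
)

```text
time: 17.65
ee_pos: [650.1, 47.8, 182.5]
ee_rot: [-0.291, 0.957, 0.0, -0.003]
wrist_force: [-5.8, -0.2, 5.2]
width: 23.3
grasp_force: 40.0
```

drive_tool(
  deltas=[
    [[1, 0.048, -0.087, 0, 0], [1, 0.083, -0.18, 0, 0], [1, 0.102, -0.278, 0, 0], [1, 0.106, -0.377, 0, 0], [1, 0.094, -0.476, 0, 0], [1, 0.094, -0.476, 0, 0]],
  ],
)

```text
time: 18.25
ee_pos: [664.3, -25.3, 182.7]
ee_rot: [-0.289, 0.957, 0.0, -0.001]
wrist_force: [-4.2, -0.1, 3.4]
width: 23.9
grasp_force: 40.0
```

```bash
python3 - <<'E'
from h import *
s=state();print(s["ee_pos"],s["wrist_force"],s["wrist_torque"])
S,im=snap("scene","pics/s3.png")
b=cv2.imread("pics/s3.png")[200:320,270:410];cv2.imwrite("pics/s3c.png",cv2.resize(b,(700,600),interpolation=cv2.INTER_CUBIC))
E
```

```text
[664.34570134 -25.28821265 182.73368698] [-4.20178248 -0.10585794  3.3542639 ] [ 0.36672359  1.21929427 -0.00838581]
```

View pics/s3c.png

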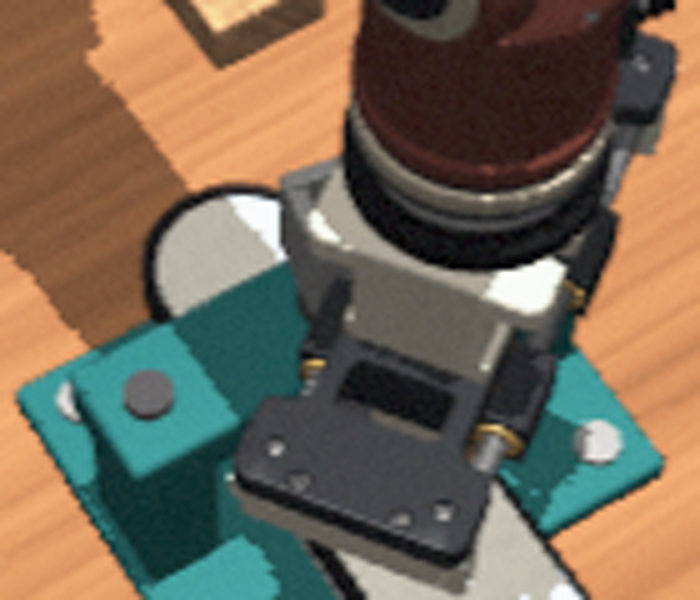

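The gripper hides the screw in this view, so I'll judge progress by the force and the wind angle.

drive_tool(
  deltas=[
    [[1, -0.027, -0.095, 0, 0], [1, -0.069, -0.185, 0, 0], [1, -0.124, -0.268, 0, 0], [1, -0.191, -0.341, 0, 0], [1, -0.27, -0.402, 0, 0], [1, -0.27, -0.402, 0, 0]],
  ],
)

```text
time: 18.9
ee_pos: [622.9, -85.6, 183.4]
ee_rot: [-0.289, 0.957, -0.0, -0.001]
wrist_force: [-1.9, 2.7, 3.0]
width: 23.5
grasp_force: 40.0
```

drive_tool(
  deltas=[
    [[1, -0.087, -0.048, 0, 0], [1, -0.18, -0.083, 0, 0], [1, -0.278, -0.102, 0, 0], [1, -0.377, -0.106, 0, 0], [1, -0.377, -0.106, 0, 0]],
  ],
)

```text
time: 19.4
ee_pos: [568.4, -100.9, 183.9]
ee_rot: [-0.29, 0.957, -0.001, 0.001]
wrist_force: [1.0, 0.5, 3.7]
width: 23.6
grasp_force: 40.0
```

drive_tool(
  deltas=[
    [[1, -0.099, 0.012, 0, 0], [1, -0.194, 0.039, 0, 0], [1, -0.284, 0.081, 0, 0], [1, -0.284, 0.081, 0, 0]],
  ],
)

```text
time: 19.8
ee_pos: [526.1, -89.6, 183.9]
ee_rot: [-0.291, 0.957, -0.002, 0.001]
wrist_force: [0.2, -1.4, 4.4]
width: 23.5
grasp_force: 40.0
```

drive_tool(
  deltas=[
    [[1, -0.083, 0.055, 0, 0], [1, -0.156, 0.122, 0, 0], [1, -0.217, 0.201, 0, 0], [1, -0.217, 0.201, 0, 0]],
  ],
)

```text
time: 20.2
ee_pos: [492.4, -59.2, 183.8]
ee_rot: [-0.291, 0.957, -0.002, -0.001]
wrist_force: [-4.3, -3.3, 8.3]
width: 23.4
grasp_force: 40.0
```

drive_tool(
  deltas=[
    [[1, -0.048, 0.087, 0, 0], [1, -0.083, 0.18, 0, 0], [1, -0.102, 0.278, 0, 0], [1, -0.106, 0.377, 0, 0], [1, -0.101, 0.443, 0, 0], [1, -0.101, 0.443, 0, 0], [1, -0.101, 0.443, 0, 0]],
  ],
)

```text
time: 20.9
ee_pos: [477.2, 9.2, 183.5]
ee_rot: [-0.292, 0.957, -0.0, -0.002]
wrist_force: [-7.3, 2.3, 9.8]
width: 23.6
grasp_force: 40.0
```

```bash
python3 - <<'E'
from h import *
s=state();d=s["ee_pos"][:2]-np.array([572.2,-4.5]);print(s["ee_pos"],np.hypot(*d),np.degrees(np.arctan2(d[1],d[0])),s["wrist_force"],s["wrist_torque"])
E
```

```text
[477.20555729   9.18153854 183.50782175] 95.97462499028258 171.80435469056712 [-7.28084027  2.30531408  9.78362021] [0.52425301 0.74274196 0.02401454]
```

drive_tool(
  deltas=[
    [[0, 0, 0, 0, 0], [-0.5, 0, 0, 0, 0], [-1, 0, 0, 0, 0], [-1, 0, 0, 0, 0], [-1, 0, 0, 0, 0], [-1, 0, 0, 0, 0]],
  ],
)

```text
time: 21.5
ee_pos: [478.0, 9.3, 183.0]
ee_rot: [-0.291, 0.957, -0.0, -0.0]
wrist_force: [0.2, -0.3, 0.6]
width: 67.0
grasp_force: 0.0
```

drive_tool(
  deltas=[
    [[-1, 0, 0, 0.2, 0], [-1, 0, 0, 0.5, 0], [-1, 0, 0, 0.8, 0], [-1, 0, 0, 0.8, 0]],
  ],
)

```text
time: 21.9
ee_pos: [481.5, 9.7, 309.0]
ee_rot: [-0.291, 0.957, -0.002, 0.007]
wrist_force: [0.6, 0.2, -0.4]
width: 92.6
grasp_force: 0.0
```

drive_tool(
  deltas=[
    [[-1, 0, -0.33, 0, 0], [-1, 0, -0.66, 0, 0], [-1, 0, -1, 0, 0], [-1, 0, -1, 0, 0]],
  ],
)

```text
time: 22.3
ee_pos: [476.3, -149.5, 302.3]
ee_rot: [-0.284, 0.959, -0.002, -0.002]
wrist_force: [-0.3, -0.0, 0.3]
width: 92.9
grasp_force: 0.0
```

drive_tool(
  deltas=[
    [[-1, 0, -0.33, 0, 0], [-1, 0, -0.66, 0, 0], [-1, 0, -1, 0, 0], [-1, 0, -1, 0, 0]],
  ],
)

```text
time: 22.7
ee_pos: [475.2, -299.0, 301.8]
ee_rot: [-0.285, 0.959, -0.002, -0.002]
wrist_force: [-0.5, 0.6, 0.5]
width: 92.7
grasp_force: 0.0
```

```bash
python3 - <<'E'
from h import *
S,im=snap("scene","pics/s4.png");T,im=snap("top","pics/t4.png");print(state()["ee_pos"])
f=lambda n,x,y:cv2.resize(cv2.imread(n)[y:y+130,x:x+130],(400,400),interpolation=cv2.INTER_CUBIC)
cv2.imwrite("pics/c4.png",np.hstack([f("pics/s4.png",265,205),f("pics/t4.png",255,140)]))
E
```

```text
[ 477.36061088 -291.38100918  301.99041519]
```

View pics/c4.png

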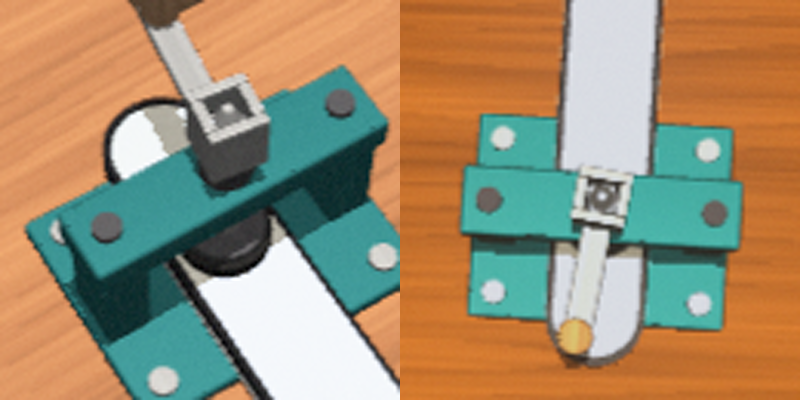

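The crank sits home on the screw with its arm pointing at about 171°. The pad is down on the ski and the grip is free. One quick numeric check of the pad drop against the first picture, then I'll hand in.

```bash
python3 - <<'E'
from h import *
for f in("scene0","s4"):
    g=cv2.imread(f"pics/{f}.png",0).astype(float)
    print(f,[(np.abs(np.diff(g[275:305,x]))@np.arange(30-1)*0+275+np.argmax(np.diff(g[275:305,x]))) for x in range(332,350,2)])
r=close_job();print(r)
E
```

```text
scene0 [np.float64(291.0), np.float64(292.0), np.float64(292.0), np.float64(292.0), np.float64(292.0), np.float64(291.0), np.float64(291.0), np.float64(290.0), np.float64(288.0)]
s4 [np.float64(293.0), np.float64(294.0), np.float64(294.0), np.float64(294.0), np.float64(294.0), np.float64(294.0), np.float64(293.0), np.float64(292.0), np.float64(290.0)]
the job is handed in; nothing more can be done
None
```

The larger crank is seated on the press screw and wound clockwise about 582° (just over 1.6 turns), which should put the screw at about 12.7 or more. The camera confirmed the pad moved down onto the ski, but not how firmly: winding force showed no clear rise. I let go of the crank, left the small crank alone, and handed the job in at about 23 s; no verdict was returned.

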